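Seat a lens barrel in the empty V-block and hold it down

ROBOT

A 7-joint arm with a two-finger parallel gripper is mounted at the origin on a cart in front of the work surface, level with it; the furniture and walls round the work are solid. World frame = base frame: x ahead of the robot, y to its left, z up, the work surface at z = 0. Lengths are in m, angles in rad, forces in N, time in s.
With the tool pointing down it reaches from about 0.425 to 0.925 m from the base axis. Payload 6.8 kg.
Tool frame: the origin (TCP) lies on the front face of the gripper's body, between the roots of the fingers; the fingertips stand 73 mm ahead of it and the grasp point (between the pads) lies 54 mm ahead of it; z points along the fingers, y is the direction in which the jaws open and shut (so a half turn about z gives the same grasp; the last joint's range is limited). The gripper opens to 85 mm and grips with 20 to 120 N. Pads are 22 mm wide; open, the fingers measure 114 mm over their backs; the gripper's body (76 mm by 85 mm) begins 54 mm behind the grasp point. The pads swing forward as they close: fully open they stand 13 mm farther back than shut.
Start: joints at [-1.279, 0.477, 0.022, 1.555, -0.011, 1.109, -0.083], TCP at [0.263, 0.622, 0.304] pointing down, gripper open.
Joint ranges: [-2.96, 2.96], [-0.34, 2.1], [-1.41, 1.46], [0.24, 2.44], [-1.37, 4.51], [0.17, 1.92], [-2.96, 2.96]. Speed limits (rad/s): [2.39, 2.39, 3.14, 3.14, 3.14, 3.14, 3.14].

INTERFACE

Orientations are given as a unit quaternion [w, x, y, z].
In Python, from station import get_obs, read_camera, hand_in, spot_in, cut_out, spot_point gives the robot as it stands. The module is installed in compiled form; this text tells all that it offers.
- The arm moves only by the tool move_arm, never from a script. Its arguments are lists of equal length, an entry for each row: "gripper": the opening, from 0 (shut) to 1 (fully open); "xyz": the shift along the tool's x, y, z in cm, a list of three; "twist": the turn about the tool's z in rad. A call has 1 to 5 rows; each row is the pose to reach, as a shift and turn from the pose commanded when the call began, along the tool's axes at that moment; what a row does not reach only later rows make up. A row lasts 1/12 s, in which the tool goes at most 41.7 mm and 7.16 degrees, less where a joint would pass 70% of its speed; a pose out of reach is approached as far as the arm can. A call with a gripper value outside its range is refused whole. The fingers move at their own pace and stop on an object; "squeeze" is the grip in N (left out, the last holds). Time passes only in rows, so rows that repeat a pose let the fingers close. It gives the time, the measured TCP pose, the force and the opening at its end, in the units of the state.
- get_obs(): the state, without advancing time (a new reading comes with each control period).
- read_camera(name): name is "scene" or "side" or "wrist"; returns a dict with "pixels" (420x560x3 uint8, red, green, blue), "fx", "fy", "cx", "cy" (pixels), "R" (3x3) and "t" (3): a world point X has camera coordinates R X + t. Camera axes: x right, y down, z forward; pixel columns grow to the right and rows downward; lengths in m; the calibration is good to about 2 mm. A picture is of the moment at which its call begins. There is no depth.
- hand_in(): hands the job in, once; it reports no verdict.
Trained networks look in the newest picture that a camera, given by its name, has taken for a name from the list of things; names that differ only in an ending like _2 or _b are one class to them, and where a whole thing is asked for, a point or a joint stands for the part that bears it (a point fixed in the world has none). Each returns a list of dicts, best first, with "p" (0 to 1); they miss things now and then, are a little off and sometimes report something else, mostly with a low value. They report only what shows in the picture. A call takes as long as a camera call. They do not tell look-alikes from the thing itself.
- spot_in(query, camera): "centre" ([x, y, z] in m, in world coordinates, good to about 4 mm: the middle of the surface that is visible of it).
- cut_out(query, camera): "pixels" (420x560 bool, what is visible of it).
- spot_point(query, camera): "centre" ([x, y, z] in m, in world coordinates, good to about 4 mm: a listed point, or the origin of a listed thing).
The state is a dict: "t": time; "q": joint angles; "joint_vel": joint speeds; "joint_torque": joint torques, N m; "eef_pos": TCP position; "tool_rot": TCP orientation; "contact_force": force on the tool from outside, world axes, zero at the start; "torque": the same for the moment, N m; "gripper_width": opening from 0.0 (shut) to 1.0 (fully open).
Only numpy, scipy, OpenCV 4.12 (cv2) and the standard library are available. Lean on these libraries where they do the work, as an engineer would, in place of code of your own. Each camera call takes 0.05 s, during which the arm holds its last target.

TASK

Lift the lens barrel off its low wooden rest and lay it in whichever of the two steel V-blocks is empty, centred lengthways so that its two ends stick out alike. Finish while holding it there: the fingers keep pressing it straight down, fully home and bearing on both sloping sides of the V alike, with a firm but gentle push of about 15 N. Leave the barrel in the other V-block and everything else on the bench where they are.

Things in the scene. Friction and masses are not known exactly. Their poses are not given: they have to be found in the camera images.
- barrel_center (a point): The loose lens barrel to be seated: a plain bare-aluminium cylinder, 30 mm in diameter and 120 mm long, glass at both ends, about 0.18 kg, lying level on a low wooden rest to the right of the V-blocks. This point is the middle of its axis. x = along the barrel's axis (both ends are alike); it may be rolled about that axis. On the rest its axis is 34 mm above the worktop.
- rest: Fixed low wooden rest that carries the barrel at the start: foot plate 110 x 36 x 8 mm with two notched cross-pieces 12 mm thick and 24 mm high, centred 45 mm either side of the middle, so that the middle 78 mm of the barrel is free on both sides. Origin at the middle of its underside, x along the barrel lying on it.
- parked_barrel_center (a point): A second barrel, identical to the first (30 x 120 mm), already lying seated in one of the two V-blocks; leave it there. Point and axes as for the first.
- barrel: The loose lens barrel as a whole; origin and axes as barrel_center.
- vblock_1_seat (a point): Fixed dark steel V-block, one of two identical, parallel ones with grooves 170 to 190 mm apart; one already carries a barrel, the other is empty, and which one varies. This point: where the middle of a seated barrel's axis lies, 46 mm above the worktop, midway between the block's two saddles. x = along the groove, z = up. A 70 mm gap between the saddles leaves room for fingers.
- vblock_2_seat (a point): Fixed dark steel V-block, one of two identical, parallel ones with grooves 170 to 190 mm apart; one already carries a barrel, the other is empty, and which one varies. This point: where the middle of a seated barrel's axis lies, 46 mm above the worktop, midway between the block's two saddles. x = along the groove, z = up. A 70 mm gap between the saddles leaves room for fingers.
- vblock_1_left: The left (+y) sloping faces of V-block 1: one of its two contact lines. The block: foot plate 118 x 54 x 10 mm, two saddles 14 mm thick, 44 mm high, centred 42 mm either side of the middle along x, each with a 90-degree V notch 38 mm wide at the top. Fixed; origin at the middle of the block's underside, 46 mm below the seat point; axes as the block's.
- vblock_1_right: The right (-y) sloping faces of V-block 1: one of its two contact lines. The block: foot plate 118 x 54 x 10 mm, two saddles 14 mm thick, 44 mm high, centred 42 mm either side of the middle along x, each with a 90-degree V notch 38 mm wide at the top. Fixed; origin at the middle of the block's underside, 46 mm below the seat point; axes as the block's.
- vblock_2_left: The left (+y) sloping faces of V-block 2: one of its two contact lines. The block: foot plate 118 x 54 x 10 mm, two saddles 14 mm thick, 44 mm high, centred 42 mm either side of the middle along x, each with a 90-degree V notch 38 mm wide at the top. Fixed; origin at the middle of the block's underside, 46 mm below the seat point; axes as the block's.
- vblock_2_right: The right (-y) sloping faces of V-block 2: one of its two contact lines. The block: foot plate 118 x 54 x 10 mm, two saddles 14 mm thick, 44 mm high, centred 42 mm either side of the middle along x, each with a 90-degree V notch 38 mm wide at the top. Fixed; origin at the middle of the block's underside, 46 mm below the seat point; axes as the block's.
- loupe: Black stand loupe, 33 mm across, 35 mm tall, behind the V-blocks; bystander. Origin at the centre of its underside.
- eyepiece: Black and silver microscope eyepiece, 32 mm across, 46 mm tall, behind the V-blocks; bystander. Origin at the centre of its underside.
- putty_tin: Flat round tin with green lid, 66 mm across, 34 mm tall, behind and between the rest and the V-blocks; bystander. Origin at the centre of its underside.
- screwdriver: Red-handled screwdriver, 182 mm long, lying left of the V-blocks; bystander. Origin at the middle of its underside.
Mind the look-alikes: they are no part of the job. Leave any red or turquoise look-alike of the part that bears vblock_1_seat alone. What is shaped like the barrel but orange is not meant.

How it is judged:
On the way:
1. the barrel is lifted off its rest in the fingers (height (world z) of barrel_center above 0.06 m and contact force between the fingers and barrel above 1 N), for 0.1 s.
At the end, for the whole second after the job is handed in: The barrel lies in the empty V-block, held by the fingers (over 3 N): over 4 N on each sloping side, within 3.4 degrees of the groove and 10 mm lengthways, 3 mm sideways, 2.5 mm in height of the seat point, at rest; the other barrel within 6 mm of where it lay (((contact force between each of vblock_1_left, vblock_1_right and barrel above 4 N and angle between the x axis of barrel_center and the x axis of vblock_1_seat, either way round below 0.06 rad and x of barrel_center in the frame of vblock_1_seat between -0.01 and 0.01 m and y of barrel_center in the frame of vblock_1_seat between -0.003 and 0.003 m and z of barrel_center in the frame of vblock_1_seat between -0.0025 and 0.0025 m) or (contact force between each of vblock_2_left, vblock_2_right and barrel above 4 N and angle between the x axis of barrel_center and the x axis of vblock_2_seat, either way round below 0.06 rad and x of barrel_center in the frame of vblock_2_seat between -0.01 and 0.01 m and y of barrel_center in the frame of vblock_2_seat between -0.003 and 0.003 m and z of barrel_center in the frame of vblock_2_seat between -0.0025 and 0.0025 m)) and contact force between the fingers and barrel above 3 N and linear speed of barrel below 0.02 m/s and distance of parked_barrel_center from where it was at the start of the episode below 0.006 m); the arm keeps its last pose, push and grip.
It fails at once if the barrel is rammed into a V-block (over 70 N on one side) (contact force between any of vblock_1_left, vblock_1_right, vblock_2_left, vblock_2_right and barrel above 70 N).
It fails at once if the parked barrel is disturbed by more than 10 mm (distance of parked_barrel_center from where it was at the start of the episode above 0.01 m).
It fails at once if a bystander is shifted by more than 25 mm (distance of any of loupe, eyepiece, putty_tin, screwdriver from where it was at the start of the episode above 0.025 m).
It also fails if it takes over 51 s, if anything falls off the work surface, if the arm or the gripper's body presses on something with over 40 N, if the wrist force passes 120 N, or if a joint passes its speed limit or range.

## Working session

There is one attempt and no reset: what is moved stays moved. The work goes in short steps, Python scripts to look and compute and a tool call to move; the robot and the scene stay as the last step left them, time stands still between calls to the robot, and variables do not carry over. Pictures are saved under pics/ and viewed, and the job is handed in when it is done.

Besides the shell and the picture viewer there is one more tool, called after "Call:" as name(argument=value, ...) on one line, values as JSON. move_arm: Moves the arm, as the interface text tells. Its arguments: {"type":"object","properties":{"gripper":{"type":"array","items":{"type":"number"}},"xyz":{"type":"array","items":{"type":"array","items":{"type":"number"}}},"twist":{"type":"array","items":{"type":"number"}},"squeeze":{"type":"number"}},"required":["gripper","xyz","twist"]}

```bash
mkdir -p pics
python3 - <<'E'
from station import *
import cv2
o=get_obs();print(o['t'],o['eef_pos'],o['tool_rot'],o['contact_force'],o['gripper_width'])
for c in ['scene','side']:
    d=read_camera(c);cv2.imwrite(f'pics/{c}0.png',cv2.cvtColor(d['pixels'],cv2.COLOR_RGB2BGR))
    for n in ['barrel_center','parked_barrel_center','vblock_1_seat','rest','vblock_1_left','putty_tin','loupe','eyepiece','screwdriver']:
        print(c,n,[([round(float(v),3) for v in r['centre']],round(float(r['p']),2)) for r in spot_point(n,c)])
E
```

```text
0.0 [0.26256281 0.62133362 0.30291159] [-1.13671935e-04  1.98554803e-01  9.80089345e-01 -9.23411027e-04] [ 0.54660287 -0.42900577 -0.23400399] 0.9994801501184435
scene barrel_center [([0.404, -0.207, 0.012], 0.68), ([0.558, -0.219, 0.034], 0.59)]
scene parked_barrel_center [([0.519, 0.277, 0.044], 0.68)]
scene vblock_1_seat [([0.549, -0.036, 0.051], 0.87), ([0.51, 0.097, 0.051], 0.74), ([0.378, 0.001, 0.044], 0.73), ([0.513, 0.097, -0.0], 0.46)]
scene rest [([0.566, -0.214, -0.004], 0.77)]
scene vblock_1_left [([0.513, 0.095, 0.001], 0.79), ([0.554, -0.042, 0.002], 0.55)]
scene putty_tin [([0.696, -0.036, -0.004], 0.89)]
scene loupe [([0.719, 0.062, 0.007], 0.68), ([0.693, -0.036, -0.005], 0.67)]
scene eyepiece [([0.712, 0.136, -0.001], 0.59), ([0.513, 0.1, -0.002], 0.39)]
scene screwdriver [([0.554, 0.535, -0.001], 0.45)]
side barrel_center [([0.402, -0.207, 0.018], 0.93), ([0.563, -0.223, 0.031], 0.67), ([0.694, -0.035, -0.004], 0.15)]
side parked_barrel_center [([0.52, 0.28, 0.046], 0.77), ([0.553, 0.537, 0.002], 0.52)]
side vblock_1_seat [([0.516, 0.099, 0.046], 0.84), ([0.55, -0.036, 0.044], 0.81), ([0.375, -0.002, 0.049], 0.67), ([0.521, 0.28, 0.047], 0.43)]
side rest [([0.565, -0.216, 0.002], 0.59)]
side vblock_1_left [([0.517, 0.096, -0.007], 0.8), ([0.548, -0.04, -0.003], 0.6), ([0.565, -0.219, 0.002], 0.19)]
side putty_tin [([0.696, -0.04, -0.003], 0.86)]
side loupe [([0.722, 0.058, -0.0], 0.56)]
side eyepiece [([0.716, 0.136, -0.001], 0.69), ([0.553, 0.537, 0.0], 0.27)]
side screwdriver [([0.555, 0.534, 0.001], 0.62)]
```

View pics/scene0.png

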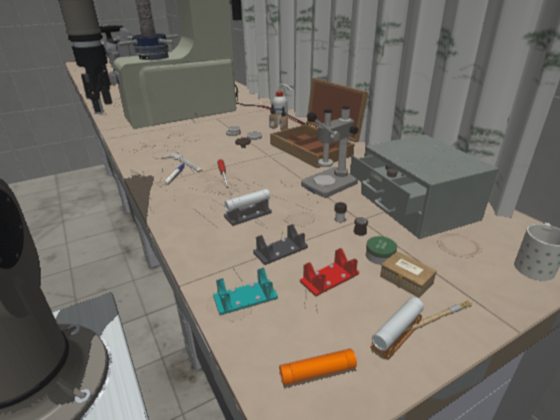

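View pics/side0.png

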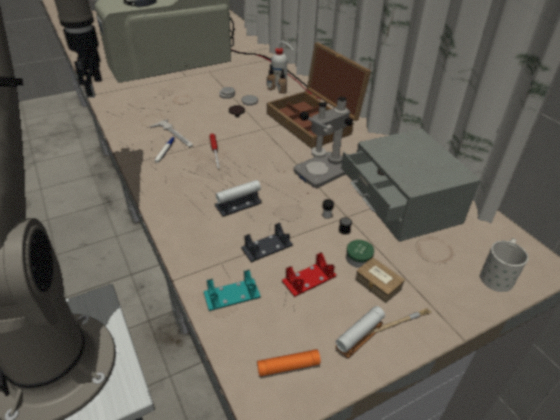

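Candidates in scene picture: loose barrel is the silver cylinder on the wooden rest at (398,322). The orange cylinder (318,366) is a look-alike. The empty dark V-block is at (280,245). The red (330,272) and turquoise (245,290) blocks are look-alikes, and the parked barrel is at (248,205). I'll confirm this in a crop and fit silhouettes.

```bash
cat > h.py <<'E'
import numpy as np, cv2
from scipy.optimize import minimize
def proj(d,X):
    c=X@np.array(d['R']).T+np.array(d['t']);return np.c_[d['fx']*c[:,0]/c[:,2]+d['cx'],d['fy']*c[:,1]/c[:,2]+d['cy']]
def cyl(x,y,z,yaw,L=.12,r=.015):
    a=np.linspace(0,2*np.pi,40);u=np.array([np.cos(yaw),np.sin(yaw),0]);v=np.array([-u[1],u[0],0])
    return np.vstack([np.array([x,y,z])+s*u*L/2+r*np.cos(a)[:,None]*v+r*np.sin(a)[:,None]*np.array([0,0,1]) for s in(-1,1)])
def rend(d,X,S=4):
    h=cv2.convexHull(proj(d,X).astype(np.float32))[:,0]
    m=np.zeros((420*S,560*S),np.uint8);cv2.fillConvexPoly(m,np.round((h+.5)*S*16-8).astype(np.int32),1,shift=4)
    return cv2.resize(m.astype(np.float32),(560,420),interpolation=cv2.INTER_AREA)
def fit(ds,ms,p0,z):
    f=lambda p:sum(np.abs(rend(d,cyl(p[0],p[1],z,p[2]))-m).sum()/m.sum() for d,m in zip(ds,ms))
    best=None
    for y0 in p0[2]:
        s=np.array([[p0[0],p0[1],y0]]*4);s[1,0]+=.008;s[2,1]+=.008;s[3,2]+=.2
        r=minimize(f,s[0],method='Nelder-Mead',options=dict(initial_simplex=s,maxiter=150,xatol=1e-4))
        if best is None or r.fun<best.fun:best=r
    return best.x,best.fun
E
python3 - <<'E'
from station import *
from h import *
import pickle
D={};M={}
for c in ['scene','side']:
    D[c]=read_camera(c)
    for n in ['barrel','parked_barrel_center']:
        M[c,n]=[(r['p'],np.array(r['pixels'])) for r in cut_out(n,c)]
        for p,m in M[c,n]:
            yy,xx=np.nonzero(m);print(c,n,round(float(p),2),m.sum(),xx.mean().round(),yy.mean().round())
pickle.dump((D,M),open('m.pkl','wb'))
im=D['scene']['pixels'][180:400,190:450]
cv2.imwrite('pics/crop1.png',cv2.cvtColor(cv2.resize(im,None,fx=2.7,fy=2.7,interpolation=cv2.INTER_CUBIC),cv2.COLOR_RGB2BGR))
E
```

```text
scene barrel 0.93 1232 397.0 323.0
scene barrel 0.88 1491 317.0 366.0
scene parked_barrel_center 0.91 490 247.0 199.0
side barrel 0.83 864 359.0 329.0
side barrel 0.61 1048 288.0 362.0
side barrel 0.47 1018 266.0 244.0
side parked_barrel_center 0.72 446 237.0 192.0
```

View pics/crop1.png

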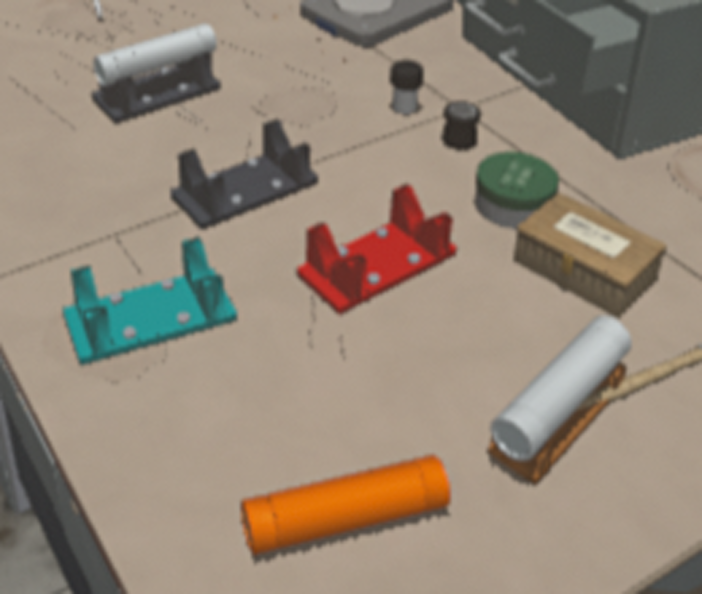

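The crop confirms it. The silver barrel on the wooden rest is at crop (562,388) and the empty dark block at crop (245,175). A brush lies against the far side of the rest.

Run:
```python
from h import *
import pickle
D,M=pickle.load(open('m.pkl','rb'))
cs=['scene','side']
for n,p0,z in [('barrel',(.56,-.22,(-.5,0,.5)),.034),('parked_barrel_center',(.52,.28,(-.3,0.,.3)),.046)]:
    for use in (cs,['scene'],['side']):
        print(n,use,*fit([D[c] for c in use],[M[c,n][0][1].astype(np.float32) for c in use],p0,z))
```

```text
barrel ['scene', 'side'] [ 0.56270526 -0.21919806  0.25648829] 0.1382613331079483
barrel ['scene'] [ 0.56410564 -0.21915121  0.25283812] 0.05346996709704399
barrel ['side'] [ 0.56179687 -0.21893789  0.26478839] 0.05519386753439903
parked_barrel_center ['scene', 'side'] [0.51942628 0.28029341 0.03327732] 0.3055887818336487
parked_barrel_center ['scene'] [0.52111513 0.28080278 0.05633644] 0.10548469424247742
parked_barrel_center ['side'] [0.51726441 0.27998582 0.0304498 ] 0.17152465879917145
```

Call:
move_arm(gripper=[1,1,1,1,1], xyz=[[-2.9,-2.7,0],[-5.8,-5.4,0],[-8.8,-8.1,0],[-11.7,-10.8,0],[-14.7,-13.5,0]], twist=[-0.1,-0.2,-0.3,-0.4,-0.4])

```text
t: 1.72
eef_pos: [0.346, 0.4385, 0.304]
tool_rot: [0.0, -0.003, 1.0, 0.0]
contact_force: [0.9, -0.6, 0.0]
gripper_width: 0.999
```

Call:
move_arm(gripper=[1,1,1,1,1], xyz=[[-1.6,-3.7,0],[-3.2,-7.4,0],[-4.8,-11.1,0],[-6.4,-14.8,0],[-8.0,-18.4,0]], twist=[0,0,0,0,0])

```text
t: 2.13
eef_pos: [0.4261, 0.2541, 0.3043]
tool_rot: [0.0, 0.0, 1.0, 0.0]
contact_force: [0.2, 0.9, 0.2]
gripper_width: 0.999
```

Call:
move_arm(gripper=[1,1,1,1,1], xyz=[[-1.2,-2.8,0],[-2.4,-5.6,0],[-3.6,-8.4,0],[-4.6,-11.2,0],[-4.6,-11.2,0]], twist=[0,0,0,0,0])

```text
t: 2.55
eef_pos: [0.4735, 0.1379, 0.3043]
tool_rot: [0.001, 0.004, 1.0, -0.001]
contact_force: [0.3, -0.1, -0.4]
gripper_width: 1.0
```

Run:
```python
from station import *
import cv2,pickle
d=read_camera('wrist');cv2.imwrite('pics/w1.png',cv2.cvtColor(d['pixels'],cv2.COLOR_RGB2BGR))
for n in ['vblock_1_seat','vblock_1_left','parked_barrel_center']:
    print(n,[([round(float(v),4) for v in r['centre']],round(float(r['p']),2)) for r in spot_point(n,'wrist')])
m=[(r['p'],r['pixels']) for r in cut_out('parked_barrel_center','wrist')]
pickle.dump((d,m),open('w1.pkl','wb'));o=get_obs();print(o['t'],o['eef_pos'],len(m))
```

```text
vblock_1_seat [([0.3762, -0.0035, 0.045], 0.71), ([0.5128, 0.0982, 0.0437], 0.7), ([0.5525, -0.0369, 0.0462], 0.64)]
vblock_1_left []
parked_barrel_center [([0.5182, 0.282, 0.0488], 0.82)]
2.8 [0.47128069 0.14548534 0.30394239] 1
```

View pics/w1.png

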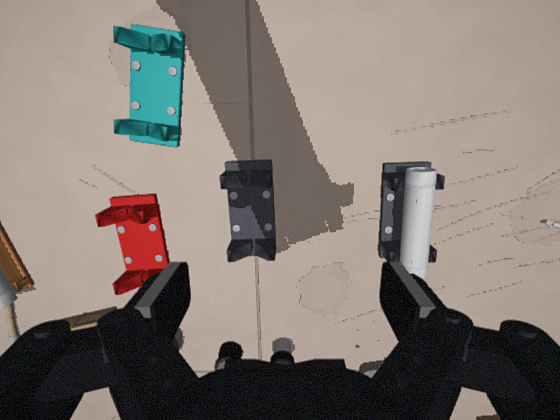

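The wrist view shows the empty dark block at (250,210), the parked barrel in its block at (415,215), red at (142,243) and turquoise at (155,88). I'll fit the empty block's outline.

```bash
cat > vb.py <<'E'
from h import *
def vbmask(d,x,y,yaw,W=.054):
    c,s=np.cos(yaw),np.sin(yaw)
    def T(P):
        P=np.array(P,float);return np.c_[x+c*P[:,0]-s*P[:,1],y+s*P[:,0]+c*P[:,1],P[:,2]]
    box=lambda a,b,e,f,g,h:[(i,j,k) for i in(a,b) for j in(e,f) for k in(g,h)]
    m=rend(d,T(box(-.059,.059,-.027,.027,0,.01)))
    for q in(-.042,.042):
        for sg in(-1,1):
            P=[(q+t,sg*yy,zz) for t in(-.007,.007) for yy,zz in((0,.01),(0,.025),(.019,.044),(W/2,.044),(W/2,.01))]
            m=np.maximum(m,rend(d,T(P)))
    return m
E
python3 - <<'E'
from vb import *
import pickle
d,ms=pickle.load(open('w1.pkl','rb'))
im=d['pixels'].astype(int)
lo=im.max(2)
tm=((lo<75)).astype(np.float32); tm[:,:200]=0;tm[:,300:]=0;tm[:140]=0;tm[275:]=0
# fill bolts
tm=cv2.morphologyEx(tm,cv2.MORPH_CLOSE,cv2.getStructuringElement(cv2.MORPH_ELLIPSE,(13,13)))
tm=cv2.morphologyEx(tm,cv2.MORPH_OPEN,np.ones((3,3)))
print(tm.sum())
for W in(.054,.05,.046):
    f=lambda p:np.abs(vbmask(d,*p,W=W)[140:275,200:300]-tm[140:275,200:300]).sum()/tm.sum()
    s=np.array([[.513,.098,.03]]*4);s[1,0]+=.006;s[2,1]+=.006;s[3,2]+=.1
    r=minimize(f,s[0],method='Nelder-Mead',options=dict(initial_simplex=s,maxiter=120));print(W,r.x,r.fun)
v=cv2.cvtColor(d['pixels'],cv2.COLOR_RGB2BGR)
b=(vbmask(d,*r.x)>.5).astype(np.uint8)
v=v[140:280,190:310];v=cv2.resize(v,None,fx=4,fy=4)
for mm,col in((b,(0,0,255)),(tm.astype(np.uint8),(0,255,0))):
    k=cv2.resize(np.ascontiguousarray(mm[140:280,190:310]),None,fx=4,fy=4);cv2.drawContours(v,cv2.findContours(k,0,2)[0],-1,col,1)
cv2.imwrite('pics/fit1.png',v)
print('parked',fit([d],[np.array(ms[0][1]).astype(np.float32)],(.519,.281,(0.,.05)),.046))
E
```

```text
3736.0
0.054 [0.51158691 0.09694186 0.02234804] 0.2831236720085144
0.05 [0.51132968 0.09639954 0.02319094] 0.27894139289855957
0.046 [0.51142818 0.09620619 0.02791681] 0.29625603556632996
parked (array([0.516463  , 0.27833959, 0.03474515]), np.float64(0.08136718720197678))
```

View pics/fit1.png

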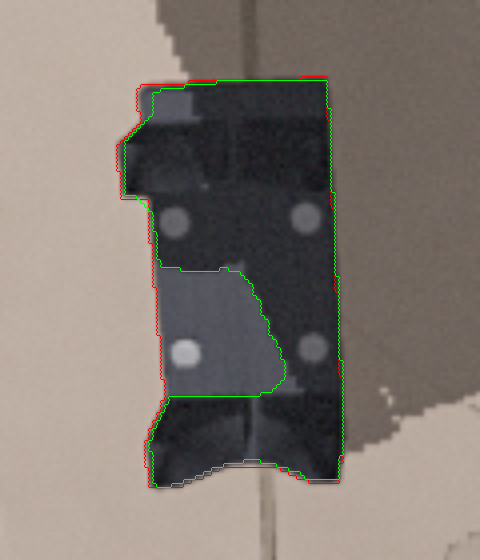

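```bash
cat > fb.py <<'E'
from vb import *
def fitblock(d,g=(.512,.097,.03),out=None,thr=-2):
    im=cv2.GaussianBlur(d['pixels'],(3,3),0).astype(int)
    reg=cv2.dilate((vbmask(d,*g)>0).astype(np.uint8),np.ones((19,19)))>0
    tm=((im[...,2]-im[...,0]>thr)|(im.max(2)<50)).astype(np.uint8)
    tm=cv2.morphologyEx(tm,cv2.MORPH_CLOSE,cv2.getStructuringElement(cv2.MORPH_ELLIPSE,(11,11)))
    tm=cv2.morphologyEx(tm,cv2.MORPH_OPEN,np.ones((3,3),np.uint8))*reg
    f=lambda p:np.abs(vbmask(d,*p)-tm)[reg].sum()/tm.sum()
    s=np.array([g]*4);s[1,0]+=.006;s[2,1]+=.006;s[3,2]+=.1
    r=minimize(f,s[0],method='Nelder-Mead',options=dict(initial_simplex=s,maxiter=120))
    if out:
        v=cv2.cvtColor(d['pixels'],cv2.COLOR_RGB2BGR)
        for mm,col in((vbmask(d,*r.x)>.5,(0,0,255)),(tm,(0,255,0))): cv2.drawContours(v,cv2.findContours(mm.astype(np.uint8),0,2)[0],-1,col,1)
        yy,xx=np.nonzero(reg);v=v[yy.min():yy.max(),xx.min():xx.max()];cv2.imwrite(out,cv2.resize(v,None,fx=4,fy=4))
    return r.x,r.fun
E
python3 - <<'E'
from station import *
from fb import *
import pickle
d=read_camera('wrist');m=cut_out('parked_barrel_center','wrist');pickle.dump((d,m),open('w2.pkl','wb'))
d1=pickle.load(open('w1.pkl','rb'))[0]
print(fitblock(d1)); print(fitblock(d,out='pics/fit2.png'))
D,M=pickle.load(open('m.pkl','rb'))
for c in D: print(c,fitblock(D[c],out=f'pics/fit_{c}.png'))
if m: print('parked',fit([d],[np.array(m[0]['pixels']).astype(np.float32)],(.519,.281,(0.,.05)),.046))
o=get_obs();print(o['t'],o['eef_pos'])
E
```

```text
(array([0.51234725, 0.09679722, 0.01470393]), np.float64(0.08123443513697079))
(array([0.51265914, 0.09671186, 0.00441549]), np.float64(0.0818955796120884))
scene (array([ 0.51620426,  0.10148102, -0.046001  ]), np.float64(0.738675068119891))
side (array([ 0.51503754,  0.10236469, -0.04382176]), np.float64(0.43586387434554974))
parked (array([0.5161017 , 0.27824268, 0.0262464 ]), np.float64(0.1753813624382019))
2.9 [0.47126278 0.14549308 0.3038762 ]
```

View pics/fit2.png

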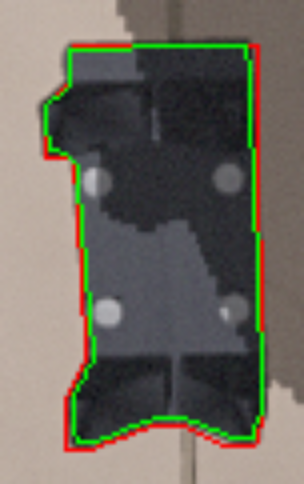

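View pics/fit_scene.png

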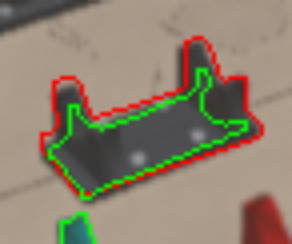

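Call:
move_arm(gripper=[1,1,1,1,1], xyz=[[-0.6,-3.7,0],[-1.2,-7.5,0],[-1.8,-11.3,0],[-2.4,-15.1,0],[-3.0,-19.0,0]], twist=[0,0,0,0,0])

```text
t: 3.32
eef_pos: [0.5018, -0.0463, 0.3041]
tool_rot: [0.0, -0.001, 1.0, 0.0]
contact_force: [1.9, -0.4, -0.5]
gripper_width: 0.999
```

Call:
move_arm(gripper=[0.8,0.8,0.8,0.8,0.8], xyz=[[-0.6,-3.5,1],[-1.2,-7.0,2],[-1.8,-10.5,3],[-2.4,-14,4],[-2.9,-17.4,5]], twist=[-0.08,-0.16,-0.24,-0.25,-0.25])

```text
t: 3.73
eef_pos: [0.5313, -0.2206, 0.2534]
tool_rot: [0.0, -0.126, 0.992, 0.0]
contact_force: [1.3, 1.6, 0.2]
gripper_width: 0.802
```

Call:
move_arm(gripper=[0.8,0.8], xyz=[[0,0,0],[0,0,0]], twist=[0,0])

```text
t: 3.9
eef_pos: [0.5304, -0.2212, 0.253]
tool_rot: [-0.001, -0.123, 0.992, -0.0]
contact_force: [-0.0, 0.5, 0.5]
gripper_width: 0.798
```

Run:
```python
from station import *
from h import *
d=read_camera('wrist');cv2.imwrite('pics/w3.png',cv2.cvtColor(d['pixels'],cv2.COLOR_RGB2BGR))
m=cut_out('barrel','wrist')
for r in m:
    k=np.array(r['pixels']);yy,xx=np.nonzero(k);print(r['p'],k.sum(),xx.mean(),yy.mean())
    if k.sum()>200:print(fit([d],[k.astype(np.float32)],(.563,-.219,(.2,.3)),.034))
o=get_obs();print(o['t'],o['eef_pos'],o['tool_rot'],o['gripper_width'])
```

```text
0.67 4718 331.15472657905894 58.24374735057228
(array([ 0.93574074, -0.2827037 , -0.91111111]), np.float64(1.0))
0.57 4070 277.0167076167076 224.26289926289925
(array([ 0.56168976, -0.22096567,  0.2523674 ]), np.float64(0.03321560099720955))
4.0 [ 0.53110999 -0.21821106  0.25373158] [-8.93057303e-05 -1.25649404e-01  9.92074592e-01  4.71747042e-04] 0.8013885019838664
```

View pics/w3.png

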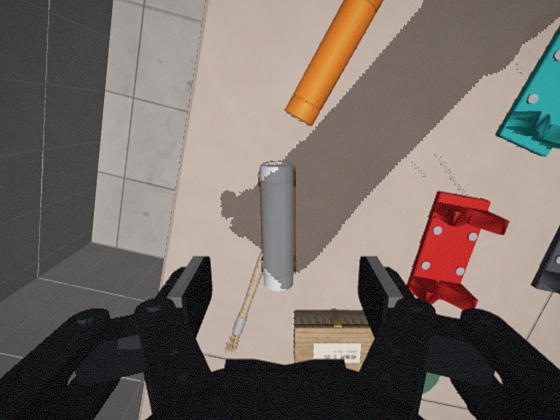

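Call:
move_arm(gripper=[0.8,0.8,0.8,0.8,0.8], xyz=[[-2.0,-0.6,2],[-3.0,-0.9,5],[-3.0,-0.9,8],[-3.0,-0.9,10],[-3.0,-0.9,11]], twist=[0,0,0,0,0])

```text
t: 4.42
eef_pos: [0.5614, -0.2178, 0.1414]
tool_rot: [-0.002, -0.127, 0.992, 0.001]
contact_force: [-0.2, 1.3, 0.7]
gripper_width: 0.802
```

Run:
```python
from station import *
import cv2
d=read_camera('wrist');cv2.imwrite('pics/w4.png',cv2.cvtColor(d['pixels'],cv2.COLOR_RGB2BGR))
o=get_obs();print(o['t'],o['eef_pos'],o['tool_rot'],o['gripper_width'])
```

```text
4.4667 [ 0.56102104 -0.21814265  0.14083267] [-0.00205239 -0.12641287  0.99197464  0.00137221] 0.8034794847453728
```

View pics/w4.png

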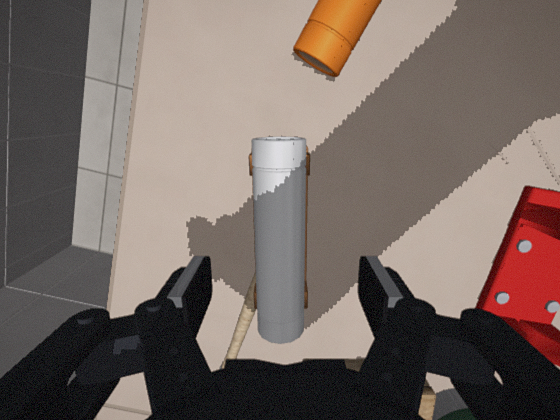

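The barrel at (280,240) is centred between the finger tips, and the brush stays clear of the pads.

Call:
move_arm(gripper=[0.8,0.8,0.8,0.8,0.8], xyz=[[0,0,2],[0,0,4],[0,0,5],[0,0,5.5],[0,0,5.5]], twist=[0,0,0,0,0])

```text
t: 4.88
eef_pos: [0.5621, -0.2204, 0.0889]
tool_rot: [-0.0, -0.125, 0.992, 0.0]
contact_force: [0.5, -0.0, 0.4]
gripper_width: 0.799
```

Call:
move_arm(gripper=[0.5,0.3,0.2,0.2,0.2], xyz=[[0,0,0],[0,0,0],[0,0,0],[0,0,0],[0,0,0]], twist=[0,0,0,0,0], squeeze=40)

```text
t: 5.3
eef_pos: [0.5625, -0.2205, 0.0902]
tool_rot: [0.001, -0.125, 0.992, 0.0]
contact_force: [-1.8, 2.1, 7.6]
gripper_width: 0.335
```

Call:
move_arm(gripper=[0,0,0,0,0], xyz=[[0,0,0],[0,0,0],[0,0,-0.5],[0,0,-1.5],[0,0,-3]], twist=[0,0,0,0,0], squeeze=40)

```text
t: 5.72
eef_pos: [0.5613, -0.2209, 0.1189]
tool_rot: [-0.001, -0.125, 0.992, 0.0]
contact_force: [-0.1, -0.2, -1.8]
gripper_width: 0.334
```

Call:
move_arm(gripper=[0,0,0,0,0], xyz=[[0,0,-2],[0,0,-4],[0,0,-6],[0,0,-8],[0,0,-8]], twist=[0,0,0,0,0])

```text
t: 6.13
eef_pos: [0.5639, -0.2223, 0.2037]
tool_rot: [0.003, -0.124, 0.992, -0.001]
contact_force: [0.5, -1.0, -1.6]
gripper_width: 0.339
```

Run:
```python
from station import *
import cv2
d=read_camera('wrist');cv2.imwrite('pics/w5.png',cv2.cvtColor(d['pixels'],cv2.COLOR_RGB2BGR))
o=get_obs();print(o['t'],o['eef_pos'],o['tool_rot'],o['gripper_width'],o['contact_force'])
```

```text
6.1833 [ 0.56314622 -0.22176383  0.20160547] [ 2.36090018e-03 -1.24569970e-01  9.92207547e-01 -9.65804015e-04] 0.33939245203059687 [ 0.27510156 -0.17610088 -0.4560562 ]
```

View pics/w5.png

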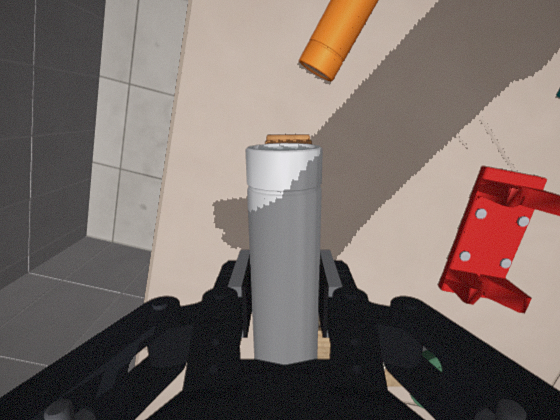

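Call:
move_arm(gripper=[0,0,0,0,0], xyz=[[-0.3,2.5,0],[-0.7,6.0,0],[-1.2,10.0,0],[-1.6,14.0,0],[-2.0,18.0,0]], twist=[0.06,0.12,0.18,0.23,0.23])

```text
t: 6.6
eef_pos: [0.5356, -0.0402, 0.1979]
tool_rot: [-0.001, -0.008, 1.0, -0.0]
contact_force: [0.1, 0.7, -1.4]
gripper_width: 0.338
```

Call:
move_arm(gripper=[0,0,0,0,0], xyz=[[0.6,3.9,0],[1.2,7.8,0],[1.8,11.4,0],[2.2,13.3,0],[2.2,13.8,0]], twist=[0,0,0,0,0])

```text
t: 7.02
eef_pos: [0.5102, 0.1006, 0.1978]
tool_rot: [-0.001, -0.014, 1.0, 0.001]
contact_force: [0.1, -0.1, -1.6]
gripper_width: 0.335
```

Call:
move_arm(gripper=[0,0,0], xyz=[[0,0,1],[0,0,2],[0,0,2]], twist=[0,0,0])

```text
t: 7.27
eef_pos: [0.5108, 0.0936, 0.1763]
tool_rot: [-0.002, -0.009, 1.0, -0.001]
contact_force: [-0.4, 0.1, -1.2]
gripper_width: 0.331
```

Run:
```python
from station import *
import cv2,pickle
P={}
for c in ['scene','side','wrist']:
    d=read_camera(c);cv2.imwrite(f'pics/{c}6.png',cv2.cvtColor(d['pixels'],cv2.COLOR_RGB2BGR));P[c]=(d,cut_out('barrel',c))
    print(c,[([round(float(v),4) for v in r['centre']],round(float(r['p']),2)) for r in spot_point('barrel_center',c)])
pickle.dump(P,open('p6.pkl','wb'))
o=get_obs();print(o['t'],o['eef_pos'],o['tool_rot'],o['gripper_width'],o['contact_force'])
```

```text
scene [([0.4051, -0.2076, 0.0135], 0.8), ([0.5121, 0.0966, 0.1184], 0.62)]
side [([0.4053, -0.2078, 0.0173], 0.96), ([0.5113, 0.0944, 0.1217], 0.75)]
wrist [([0.512, 0.0923, 0.1198], 0.81)]
7.7167 [0.51222176 0.09565515 0.17914111] [ 2.45889408e-04 -9.89304376e-03  9.99951027e-01  1.06565115e-04] 0.3367898538716284 [-0.42317784 -0.4302463  -1.03673599]
```

View pics/wrist6.png

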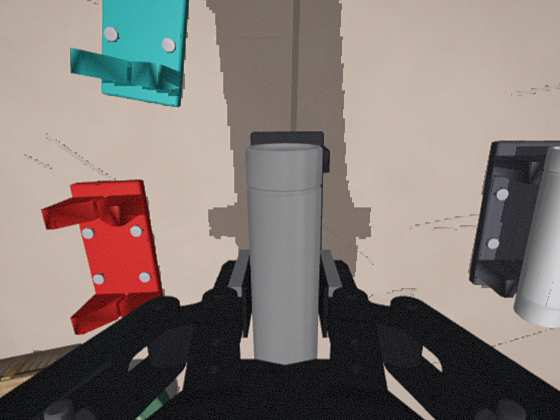

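View pics/scene6.png

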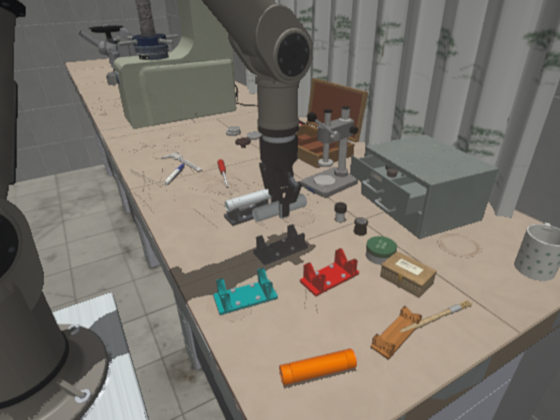

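Run:
```python
from vb import *
import pickle
P=pickle.load(open('p6.pkl','rb'));d=P['wrist'][0]
v=cv2.cvtColor(d['pixels'],cv2.COLOR_RGB2BGR);v=cv2.resize(v,None,fx=3,fy=3,interpolation=cv2.INTER_CUBIC)
for X,col in((cyl(.5122,.0957,.1236,.02),(0,255,0)),):
    h=cv2.convexHull(proj(d,X).astype(np.float32));cv2.polylines(v,[((h+.5)*3).astype(int)],True,col,1)
mm=cv2.resize((vbmask(d,.5124,.0968,.02)>.5).astype(np.uint8),None,fx=3,fy=3);cv2.drawContours(v,cv2.findContours(mm,0,2)[0],-1,(0,0,255),1)
cv2.imwrite('pics/ov6.png',v[350:1000,600:1150])
for c in ('scene','side'):
    dd,m=P[c]
    for r in m:
        k=np.array(r['pixels']);yy,xx=np.nonzero(k)
        q=proj(dd,np.array([[.5122,.0957,.1236]]))[0];print(c,r['p'],k.sum(),xx.mean(),yy.mean(),q)
```

```text
scene 0.71 532 275.0206766917293 208.41729323308272 [279.17081076 205.07266291]
scene 0.58 1545 316.31844660194173 365.9093851132686 [279.17081076 205.07266291]
side 0.95 486 262.78395061728395 213.23868312757202 [267.10726445 210.28277157]
side 0.91 1034 287.9439071566731 362.2195357833656 [267.10726445 210.28277157]
```

View pics/ov6.png

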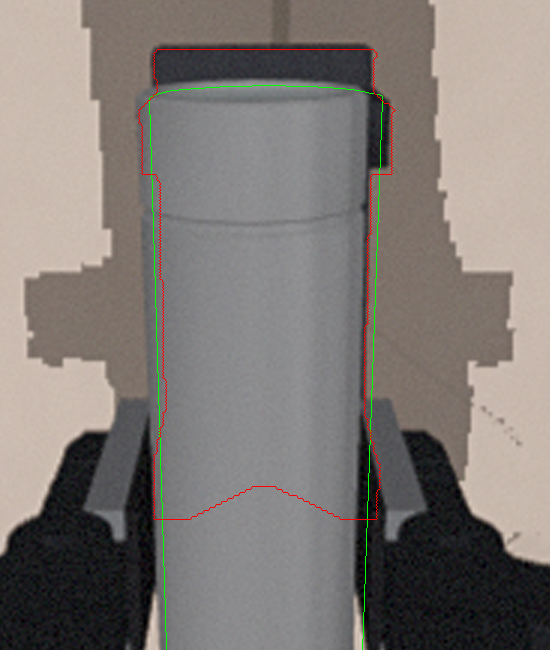

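Call:
move_arm(gripper=[0,0,0,0,0], xyz=[[-0.1,0.2,2],[-0.1,0.2,4],[-0.1,0.2,5.5],[-0.1,0.2,6.6],[-0.1,0.2,6.8]], twist=[0,0,0,0,0])

```text
t: 8.13
eef_pos: [0.5121, 0.0977, 0.1093]
tool_rot: [-0.001, -0.01, 1.0, -0.0]
contact_force: [0.0, -1.4, -1.6]
gripper_width: 0.338
```

Run:
```python
from station import *
import cv2
v=[]
for c,(r0,r1,c0,c1) in {'scene':(180,280,210,330),'side':(180,280,200,320)}.items():
    d=read_camera(c);k=d['pixels'][r0:r1,c0:c1];v.append(cv2.resize(k,None,fx=3.3,fy=4,interpolation=cv2.INTER_CUBIC))
cv2.imwrite('pics/s7.png',cv2.cvtColor(cv2.hconcat(v),cv2.COLOR_RGB2BGR))
o=get_obs();print(o['t'],o['eef_pos'],o['tool_rot'],o['gripper_width'],o['contact_force'])
```

```text
8.2333 [0.51299449 0.09773329 0.110794  ] [-2.74909108e-04 -9.99548428e-03  9.99949999e-01 -1.17510957e-04] 0.3366757410562997 [ 0.20782016 -0.58624379 -1.47381358]
```

View pics/s7.png

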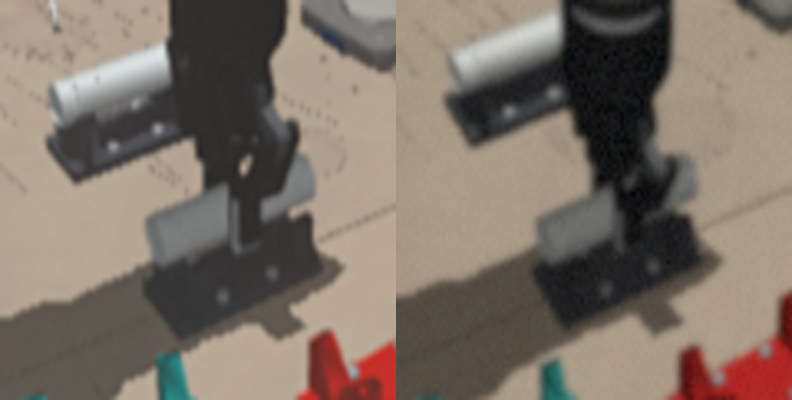

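The barrel sits just above the V, in line with the block and with fingers in the gap. Now lowering in small steps while watching the force.

Call:
move_arm(gripper=[0,0,0], xyz=[[0,0,0.2],[0,0,0.4],[0,0,0.4]], twist=[0,0,0])

```text
t: 8.48
eef_pos: [0.5133, 0.0979, 0.1073]
tool_rot: [0.0, -0.01, 1.0, 0.0]
contact_force: [-0.7, 0.4, -1.1]
gripper_width: 0.338
```

Call:
move_arm(gripper=[0,0,0], xyz=[[0,0,0.1],[0,0,0.2],[0,0,0.2]], twist=[0,0,0])

```text
t: 8.73
eef_pos: [0.513, 0.0979, 0.1049]
tool_rot: [0.0, -0.01, 1.0, 0.0]
contact_force: [-0.1, -0.3, -1.4]
gripper_width: 0.336
```

Call:
move_arm(gripper=[0,0,0], xyz=[[0,0,0.1],[0,0,0.2],[0,0,0.2]], twist=[0,0,0])

```text
t: 8.98
eef_pos: [0.5131, 0.0977, 0.1028]
tool_rot: [0.0, -0.01, 1.0, -0.0]
contact_force: [-0.1, -0.0, -1.8]
gripper_width: 0.34
```

Call:
move_arm(gripper=[0,0,0], xyz=[[0,0,0.1],[0,0,0.1],[0,0,0.1]], twist=[0,0,0])

```text
t: 9.23
eef_pos: [0.5132, 0.0973, 0.1023]
tool_rot: [0.0, -0.01, 1.0, -0.0]
contact_force: [-0.6, -1.6, 5.2]
gripper_width: 0.338
```

Call:
move_arm(gripper=[0,0,0], xyz=[[0,-0.05,0],[0,-0.05,0],[0,-0.05,0]], twist=[0,0,0])

```text
t: 9.48
eef_pos: [0.5132, 0.0973, 0.1022]
tool_rot: [0.0, -0.01, 1.0, 0.0]
contact_force: [-1.3, -1.8, 5.6]
gripper_width: 0.337
```

Run:
```python
from station import *
o=get_obs();print(o['t'],o['eef_pos'],o['contact_force'],o['torque'])
```

```text
9.4833 [0.51321907 0.09726701 0.10222906] [-1.26454465 -1.75772886  5.58498127] [-0.22779398  0.22790368  0.07334599]
```

Letting it self-seat: release briefly, then grip again.

Call:
move_arm(gripper=[0.4,0.45,0.45,0.45,0.45], xyz=[[0,0,0],[0,0,0],[0,0,0],[0,0,0],[0,0,0]], twist=[0,0,0,0,0])

```text
t: 9.9
eef_pos: [0.5129, 0.0974, 0.1018]
tool_rot: [-0.0, -0.01, 1.0, 0.0]
contact_force: [0.0, -1.1, 0.1]
gripper_width: 0.45
```

Run:
```python
from station import *
import cv2
d=read_camera('wrist');cv2.imwrite('pics/w8.png',cv2.cvtColor(d['pixels'],cv2.COLOR_RGB2BGR))
o=get_obs();print(o['t'],o['eef_pos'],o['contact_force'],o['gripper_width'])
```

```text
9.95 [0.51295758 0.09742502 0.10180399] [-0.76761579 -0.75880425 -0.67921315] 0.45016652178311806
```

View pics/w8.png

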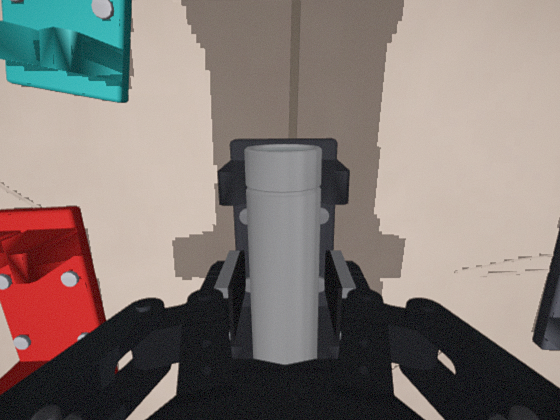

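Call:
move_arm(gripper=[0.38,0.2,0,0,0], xyz=[[0,0,0],[0,0,0],[0,0,0],[0,0,0],[0,0,0]], twist=[0,0,0,0,0], squeeze=40)

```text
t: 10.37
eef_pos: [0.513, 0.0972, 0.102]
tool_rot: [-0.0, -0.01, 1.0, -0.0]
contact_force: [-0.2, -1.3, 2.9]
gripper_width: 0.334
```

Run:
```python
from station import *
from vb import *
d=read_camera('wrist')
v=cv2.cvtColor(d['pixels'],cv2.COLOR_RGB2BGR);v=cv2.resize(v,None,fx=3,fy=3,interpolation=cv2.INTER_CUBIC)
h=cv2.convexHull(proj(d,cyl(.5124,.0968,.046,.02)).astype(np.float32));cv2.polylines(v,[((h+.5)*3).astype(int)],True,(0,255,0),1)
mm=cv2.resize((vbmask(d,.5124,.0968,.02)>.5).astype(np.uint8),None,fx=3,fy=3);cv2.drawContours(v,cv2.findContours(mm,0,2)[0],-1,(0,0,255),1)
cv2.imwrite('pics/ov9.png',v[350:1000,570:1150])
o=get_obs();print(o['t'],o['eef_pos'],o['contact_force'],o['torque'],o['gripper_width'])
```

```text
10.4167 [0.51299785 0.09722965 0.10199742] [-1.37876358 -1.22437665  4.81134218] [-0.19423175  0.2218934   0.14444417] 0.3392984910173417
```

View pics/ov9.png

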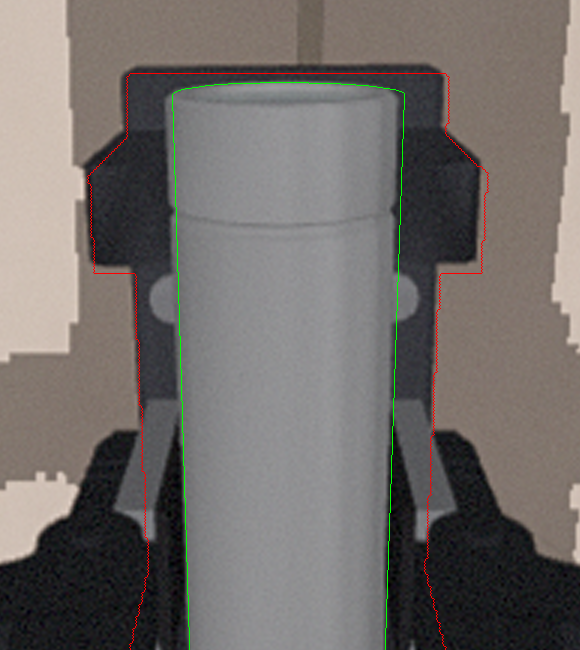

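Call:
move_arm(gripper=[0,0,0,0], xyz=[[0,0,0.04],[0,0,0.08],[0,0,0.08],[0,0,0.08]], twist=[0,0,0,0])

```text
t: 10.75
eef_pos: [0.513, 0.0972, 0.1019]
tool_rot: [-0.0, -0.01, 1.0, 0.0]
contact_force: [-4.5, -1.3, 13.2]
gripper_width: 0.338
```

Call:
move_arm(gripper=[0,0,0,0], xyz=[[0.05,-0.03,0.02],[0.05,-0.03,0.02],[0.05,-0.03,0.02],[0.05,-0.03,0.02]], twist=[0,0,0,0])

```text
t: 11.08
eef_pos: [0.5129, 0.0972, 0.1019]
tool_rot: [0.0, -0.01, 1.0, 0.0]
contact_force: [-3.3, -1.1, 13.8]
gripper_width: 0.338
```

Run:
```python
from station import *
import cv2,numpy as np
v=[];F=[]
for c,(r0,r1,c0,c1) in {'scene':(180,280,210,330),'side':(180,280,200,320)}.items():
    d=read_camera(c);k=d['pixels'][r0:r1,c0:c1];v.append(cv2.resize(k,None,fx=3.3,fy=4,interpolation=cv2.INTER_CUBIC));o=get_obs();F.append(o['contact_force'])
cv2.imwrite('pics/s10.png',cv2.cvtColor(cv2.hconcat(v),cv2.COLOR_RGB2BGR))
for n in ('barrel_center','parked_barrel_center'):
  for c in ('scene','side','wrist'):
    print(n,c,[([round(float(q),4) for q in r['centre']],round(float(r['p']),2)) for r in spot_point(n,c)]);F.append(get_obs()['contact_force'])
print(np.round(F,1),o['eef_pos'],o['gripper_width'],np.abs(o['joint_vel']).max())
```

```text
barrel_center scene [([0.4039, -0.2081, 0.0166], 0.96), ([0.5127, 0.0986, 0.047], 0.57), ([0.7185, 0.0608, 0.0063], 0.29)]
barrel_center side [([0.4043, -0.2082, 0.0133], 0.77), ([0.5151, 0.0965, 0.0408], 0.69)]
barrel_center wrist [([0.5192, 0.0951, 0.0392], 0.68)]
parked_barrel_center scene [([0.5174, 0.2813, 0.0444], 0.59)]
parked_barrel_center side []
parked_barrel_center wrist []
[[-3.  -1.7 13.2]
 [-3.5 -1.2 12.4]
 [-2.9 -0.8 13.8]
 [-3.3 -0.2 12.8]
 [-3.  -0.7 13.8]
 [-3.3 -0.3 14. ]
 [-4.2 -1.5 12.6]
 [-3.8 -0.3 13.6]] [0.51297432 0.09718089 0.101916  ] 0.3332539896412147 0.0019093126209518104
```

View pics/s10.png

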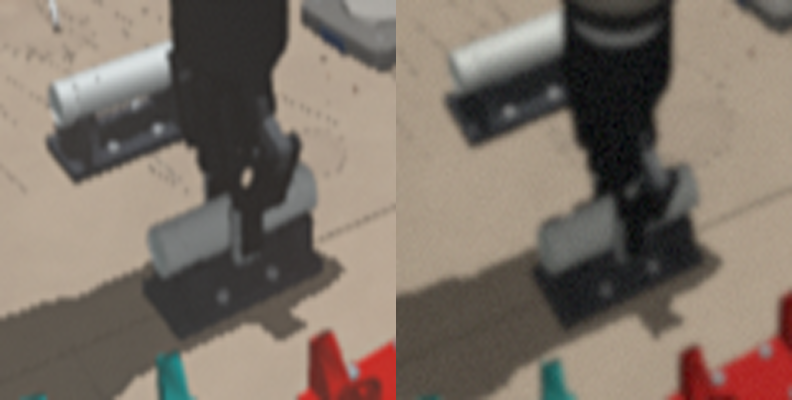

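Run:
```python
from station import *
hand_in();o=get_obs();print(o['t'],o['contact_force'])
```

```text
the job is handed in; nothing more can be done
the job is handed in; nothing more can be done
```

The loose barrel is in the empty dark V-block at about (0.513, 0.098), with the fingers still holding and pressing it down. I handed the job in after about 11.5 s of the 51 s; it reports no verdict.

**How it went:** I lifted the barrel off its rest and lowered it into the V. I opened the fingers briefly so it could settle, gripped again at 40 N, and pushed down.

**Last checks:**
- **Push:** the vertical reading was 12.4 to 14 N. With the barrel's weight added, that is about 15 N on the V.
- **Both sides alike:** the sideways force was only 0.2 to 1.7 N, so I estimate 10 to 11 N on each sloping side. I could not measure the sides separately.
- **Position:** in the wrist picture the barrel was centred between the saddles and in line with the groove. It looked about 1.5 mm off centre lengthways, inside the 10 mm allowed.
- **At rest:** the joints were practically still.
- **Parked barrel:** it has not visibly moved. The scene camera's network put it within about 4 mm of its first position, which is that network's accuracy. The side and wrist networks did not find it in the last look.

**What disagreed:**
- A lengthways force of about 3 to 4 N remained, only slightly reduced by my last correction.
- The wrist picture read positions about 1.5 to 2 mm to one side of the arm's own, which I corrected for.
- The wrist and side networks put the barrel's height 5 to 7 mm too low. The scene network, the arm's height at first contact and the pictures all agree that it is fully seated.

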